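Close up the bead kiln for firing

TASK

Close up the small bench kiln for firing. First lower the loose white cover with the red knob on the round port on the kiln's roof so that it sits level in it, without dropping it, then gently push the blue kiln door shut until it clicks home on its catch and stays fully shut. Leave the glassware, jar, bottle and pliers where they are.

Things in the scene. Friction and masses are not known exactly. Their poses are not given: they have to be found in the camera images.
- kiln: Bench kiln, fixed to the table; aluminium box 220 (x) x 240 (y) x 190 mm high, white inside. Origin: centre of its underside. Its own -x side is the front with the doorway; z up. The front wall plane is at own x = -110 mm, the shut door covers own x = -128 to -110 mm.
- kiln_port (a point): Centre of the top of the raised white collar round the port on the kiln's roof, 204 mm above the table; collar outside diameter 92 mm, hole diameter 68 mm and open into the kiln; the collar stands 14 mm above the roof. Axes as the kiln's.
- cover: Loose white round cover, about 0.2 kg, standing on the table on its spigot: spigot 62 mm diameter, 12 mm deep (foot bevelled to 52 mm), disc 96 mm diameter, 12 mm thick, then an upright red cylindrical knob 22 mm diameter, 36 mm tall; 60 mm in all. Origin: centre of the spigot's underside; z up. Seated, the disc rests on the collar and the origin is 12 mm below kiln_port.
- door (a joint): Opening angle of the blue kiln door in rad: 0 fully shut at its rigid stop, 1.0 at most. Upright slab 210 mm wide, 15 to 185 mm above the table, 18 mm thick, hinged on the kiln's own +y side, opening to the kiln's own -x side; shutting turns it anticlockwise seen from above. A black handle knob stands out 45 mm from its outer face, 180 mm from the hinge, 65 mm above the table.
- door_hinge (a point): Point on the door's upright hinge axis (fixed to the kiln), 155 mm above the table; the axis lies in the plane of the door's outer face. Axes as the kiln's. The hinge is sprung: the door rests where it starts, but pushed further shut and let go before it is caught it swings open again to about 0.3 rad.
- door_pad (a point): Centre of the flush black push pad (45 x 50 mm) on the door's outer face, 140 mm from the hinge axis, 30 mm below the door's top edge. Moves with the door; x points into the door (push direction), y to the hinge, z up. A spring roller catch resists from about 0.045 rad: pushing here rises to about 18 N, then eases; only pressed to the rigid stop is the door caught and held at 0.
- bowl: Clear glass bowl, rim diameter 120 mm, 60 mm high; leave alone. Origin: centre of underside.
- tumbler: Green glass tumbler, 72 mm diameter, 100 mm high; leave alone. Origin: centre of underside.
- beaker: Clear glass beaker, 76 mm diameter, 110 mm high, left part of the table; leave alone. Origin: centre of underside.
- jar: Amber glass jar, 64 mm diameter, 70 mm high, back left; leave alone. Origin: centre of underside.
- bottle: White plastic bottle, 60 mm diameter, 130 mm high, right; leave alone. Origin: centre of underside.
- pliers: Red-handled pliers lying flat, about 155 mm long, 12 mm high, left; leave alone. Origin: near the middle, on the underside.
Mind the look-alikes: they are no part of the job. Leave any yellow look-alike of the cover alone.

How it is judged:
By the outcome, as a careful person would: the job done as asked, in the order asked, and still so for the second after the job is handed in, with the robot touching nothing.
It also fails if it takes over 54 s, if anything falls off the work surface, if the arm or the gripper's body presses on something with over 40 N, if the wrist force passes 120 N, or if a joint passes its speed limit or range.

ROBOT

A 7-joint arm with a two-finger parallel gripper is mounted at the origin on the work surface. World frame = base frame: x ahead of the robot, y to its left, z up, the work surface at z = 0. Lengths are in mm, angles in degrees, forces in N, time in s.
With the tool pointing down it reaches from about 400 to 925 mm from the base axis. Payload 4.1 kg.
Tool frame: the origin (TCP) lies between the finger pads; the fingertips stand bot.tip_extent ahead of it and the grasp point (between the pads) lies 11 mm behind it (bot.tip_extent is the distance from the TCP to the fingertips, in mm); z points along the fingers, y is the line along which they close (so a half turn about z gives the same grasp; the last joint's range is limited). The gripper opens to 85 mm and grips with 20 to 120 N. Pads are 22 mm wide; open, the fingers measure 114 mm over their backs; the gripper's body (76 mm by 85 mm) begins 54 mm behind the grasp point. The pads swing forward as they close: fully open they stand 13 mm farther back than shut.
Start: joints at [-70.76, 22.827, 2.584, 88.041, -1.071, 69.15, -2.905], TCP at [273.783, 589.564, 239.347] pointing down, gripper open.
Joint ranges: [-161.44, 161.44], [-28.35, 127.94], [-78.24, 83.42], [0, 140.83], [-78.03, 258.03], [13.02, 114.36], [-168.23, 168.23]. Speed limits (degrees/s): [147.25, 147.25, 180, 180, 180, 180, 180].

INTERFACE

Orientations are given as a 3x3 rotation matrix whose columns are the frame's x, y, z axes.
In Python, from cell import readout, get_image, ticket, recognise, cut_out, landmark_of, bot gives the robot as it stands. The module is installed in compiled form; this text tells all that it offers.
- The arm moves only by the tool drive_tool, never from a script. Its argument "steps" is one flat list of numbers, 7 for each row, row after row: the shift along the world's x, y, z in mm, then the turn, a rotation vector about the world's x, y, z in degrees, then the opening, from 0 (shut) to 1 (fully open). A call has 1 to 20 rows; each row shifts and turns the commanded pose from where the row before left it; what a row does not reach is not made up. A row lasts 1/8 s, in which the tool goes at most 62.5 mm and 10.7 degrees, less where a joint would pass 70% of its speed; a pose out of reach is approached as far as the arm can. A call with a gripper value outside its range is refused whole. The fingers move at their own pace and stop on an object; "squeeze" is the grip in N (left out, the last holds). Time passes only in rows, so rows that do not move let the fingers close. It gives the time, the measured TCP pose, the force, the opening and the grip force at its end, in the units of the state.
- readout.observe(): the state, without advancing time (a new reading comes with each control period).
- get_image(name): name is "side" or "top"; returns a dict with "image" (420x560x3 uint8, blue, green, red), "camera_matrix" (3x3 intrinsics, pixels), "cam_to_world" (4x4, takes a point from camera to world coordinates). Camera axes: x right, y down, z forward; pixel columns grow to the right and rows downward; lengths in mm; the calibration is good to about 2 mm. A picture is of the moment at which its call begins. There is no depth.
- ticket.close_job(): hands the job in; it is judged then, once.
Trained networks look in a picture, given as the dict that the camera call returned (one of the last four; its "shot" number tells which), for a name from the list of things; names that differ only in an ending like _2 or _b are one class to them, and where a whole thing is asked for, a point or a joint stands for the part that bears it (a point fixed in the world has none). Each returns a list of dicts, best first, with "score" (0 to 1); they miss things now and then, are a little off and sometimes report something else, mostly with a low value. They report only what shows in the picture. A call takes as long as a camera call. They do not tell look-alikes from the thing itself.
- recognise(label, picture): "box" ([left, top, width, height] in pixels, round what is visible of it).
- cut_out(label, picture): "pixels" (420x560 bool, what is visible of it) and "box" ([left, top, width, height] in pixels, round what is visible of it).
- landmark_of(label, picture): "at" ([column, row] in pixels: a listed point, or the origin of a listed thing).
The state is a dict: "time": time; "joint_positions": joint angles; "joint_vel": joint speeds; "tau": joint torques, N m; "tool_pos": TCP position; "ee_rot": TCP orientation; "ft_force": force on the tool from outside, world axes, zero at the start; "moment": the same for the moment, N m; "opening": finger opening in mm; "gripper_force": force on a finger pad.
Only numpy, scipy, OpenCV 4.12 (cv2) and the standard library are available. Lean on these libraries where they do the work, as an engineer would, in place of code of your own. Each camera call takes 0.05 s, during which the arm holds its last target. There are 200 camera calls.

## Working session

There is one attempt and no reset: what is moved stays moved. The work goes in short steps, Python scripts to look and compute and a tool call to move; the robot and the scene stay as the last step left them, time stands still between calls to the robot, and variables do not carry over. Pictures are saved under pics/ and viewed, at most 10 in all, crops included, and the job is handed in when it is done.

Besides the shell and the picture viewer there is one more tool, called after ">>>" as name(argument=value, ...), one argument or row to a line, values as JSON. drive_tool: Moves the arm, as the interface text tells. Its arguments: {"type":"object","properties":{"steps":{"type":"array","items":{"type":"number"}},"squeeze":{"type":"number"}},"required":["steps"]}

```bash
mkdir -p pics; cat > h.py <<'E'
import numpy as np, cv2
from cell import readout, get_image, ticket, recognise, cut_out, landmark_of, bot
def ray(p,uv):
    K=np.array(p["camera_matrix"]);T=np.array(p["cam_to_world"])
    d=T[:3,:3]@np.linalg.inv(K)@[uv[0],uv[1],1]; return T[:3,3],d/np.linalg.norm(d)
def tri(rs):
    A=np.zeros((3,3));b=np.zeros(3)
    for o,d in rs:
        M=np.eye(3)-np.outer(d,d);A+=M;b+=M@o
    x=np.linalg.solve(A,b);return x,max(np.linalg.norm((np.eye(3)-np.outer(d,d))@(x-o)) for o,d in rs)
def atz(p,uv,z):
    o,d=ray(p,uv);return o+d*(z-o[2])/d[2]
def proj(p,X):
    T=np.linalg.inv(np.array(p["cam_to_world"]));c=T[:3,:3]@X+T[:3,3];q=np.array(p["camera_matrix"])@c;return q[:2]/q[2]
E
python3 - <<'E'
from h import *
np.set_printoptions(precision=1,suppress=True)
s=get_image("side");t=get_image("top")
cv2.imwrite("pics/s0.png",s["image"]);cv2.imwrite("pics/t0.png",t["image"])
print(bot.tip_extent); print(readout.observe())
for p in(s,t): print(np.array(p["cam_to_world"])[:3], np.array(p["camera_matrix"])[0])
for n in "kiln kiln_port cover door_hinge door_pad bowl tumbler beaker jar bottle pliers".split():
    for nm,p in(("s",s),("t",t)):
        print(n,nm,[(np.round(d["at"],1).tolist(),round(d["score"],2)) for d in landmark_of(n,p)[:3]])
E
```

```text
8.0
{'time': 0.1, 'joint_positions': array([-70.8,  22.9,   2.6,  88.1,  -1.1,  69.2,  -2.9]), 'joint_vel': array([ 0.1, -0.1, -0. , -0.2, -0. , -0. , -0. ]), 'tau': array([  0. , -47.6,   1.4, -25.5,   0. ,   0. ,   0. ]), 'tool_pos': array([273.5, 589. , 238.4]), 'ee_rot': array([[-0.9,  0.4, -0. ],
       [ 0.4,  0.9, -0. ],
       [-0. , -0. , -1. ]]), 'ft_force': array([-0.2,  0. ,  0.6]), 'moment': array([-0.,  0., -0.]), 'gripper_force': 0.0, 'opening': 85.51707489248953}
[[   0.7   -0.5    0.5 -241.2]
 [  -0.7   -0.5    0.5 -683.5]
 [   0.    -0.7   -0.7 1252.6]] [471.1   0.  283.4]
[[  -0.    -1.     0.2  203.8]
 [  -1.     0.    -0.    23.8]
 [  -0.    -0.2   -1.  1388.6]] [395.2   0.  276.5]
kiln s [([312.5, 195.7], 0.73), ([295.8, 206.1], 0.42), ([412.2, 315.1], 0.16)]
kiln t [([258.1, 159.5], 0.56)]
kiln_port s [([314.2, 152.8], 0.82), ([202.7, 205.5], 0.44)]
kiln_port t [([254.7, 141.8], 0.84)]
cover s [([204.6, 204.8], 0.89), ([228.6, 229.5], 0.8), ([169.7, 232.2], 0.56)]
cover t [([194.1, 295.1], 0.93), ([239.5, 248.8], 0.78), ([189.2, 249.3], 0.56)]
door_hinge s [([270.4, 178.5], 0.87)]
door_hinge t [([245.2, 192.4], 0.66), ([188.4, 251.5], 0.57), ([412.1, 195.8], 0.42)]
door_pad s [([297.8, 204.9], 0.79)]
door_pad t [([283.5, 199.2], 0.69)]
bowl s [([355.6, 303.4], 0.87)]
bowl t [([371.8, 221.6], 0.79)]
tumbler s []
tumbler t [([370.9, 174.4], 0.75), ([143.9, 248.2], 0.58)]
beaker s [([212.6, 165.4], 0.62)]
beaker t [([147.2, 204.0], 0.84)]
jar s [([239.4, 154.5], 0.57)]
jar t [([161.3, 172.5], 0.62), ([370.8, 175.1], 0.49), ([240.0, 193.9], 0.41)]
bottle s [([410.6, 319.2], 0.9)]
bottle t [([413.2, 194.2], 0.74)]
pliers s [([177.0, 178.6], 0.46)]
pliers t [([144.8, 244.1], 0.66)]
```

View pics/s0.png

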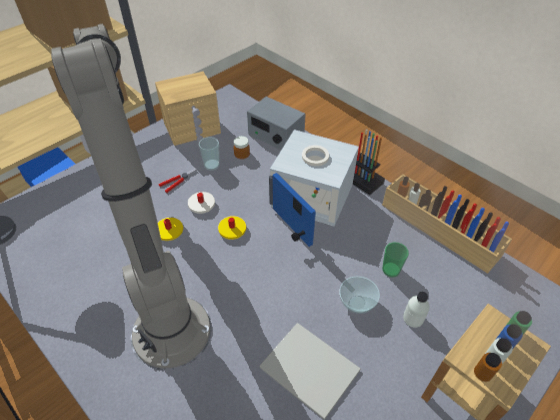

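View pics/t0.png

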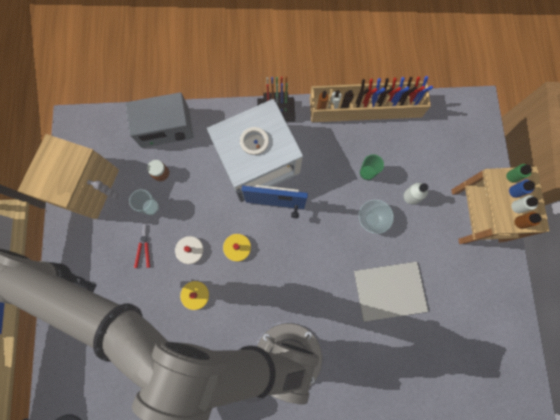

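Candidate covers: white disc with a red knob at side (202,203) / top (189,250); yellow look-alikes at side (170,230), (232,228) / top (194,295), (237,247). Only the white one fits "white cover with red knob". I'll measure it and confirm in a crop.

```bash
python3 - <<'E'
from h import *
np.set_printoptions(precision=1,suppress=True)
s=get_image("side");t=get_image("top")
def red(p,c,r=16):
    x,y=c;im=p["image"][y-r:y+r,x-r:x+r].astype(int)
    m=(im[...,2]>110)&(im[...,1]<60)&(im[...,0]<70)
    yy,xx=np.nonzero(m);return np.array([xx.mean()+x-r,yy.mean()+y-r]),m.sum(),(xx.min()+x-r,xx.max()+x-r,yy.min()+y-r,yy.max()+y-r)
def white(p,c,r=22):
    x,y=c;im=p["image"][y-r:y+r,x-r:x+r]
    hsv=cv2.cvtColor(im,cv2.COLOR_BGR2HSV)
    m=((hsv[...,2]>165)&(hsv[...,1]<45)).astype(np.uint8)
    cs,_=cv2.findContours(m,cv2.RETR_EXTERNAL,cv2.CHAIN_APPROX_NONE);k=max(cs,key=cv2.contourArea)
    e=cv2.fitEllipse(cv2.convexHull(k));return np.array(e[0])+[x-r,y-r],e
for nm,p,c in(("s",s,(202,203)),("t",t,(189,250))):
    print(nm,red(p,c),white(p,c))
rs,rt=red(s,(202,203))[0],red(t,(189,250))[0]
print("knob",tri([ray(s,rs),ray(t,rt)]))
ws,wt=white(s,(202,203))[0],white(t,(189,250))[0]
print("disc",tri([ray(s,ws),ray(t,wt)]), atz(s,ws,20),atz(t,wt,20), "knob@42",atz(s,rs,42),atz(t,rt,44))
for n in("kiln_port","door_hinge","door_pad","kiln","cover"):
    a=[d["at"] for d in landmark_of(n,s)];b=[d["at"] for d in landmark_of(n,t)]
    if n=="cover":
        a=[x for x in a if abs(x[0]-202)<15];b=[x for x in b if abs(x[0]-189)<8 and abs(x[1]-250)<9]
    if a and b: print(n,tri([ray(s,a[0]),ray(t,b[0])]))
c1=cv2.resize(s["image"][110:260,150:360],None,fx=3.8,fy=3.8,interpolation=cv2.INTER_CUBIC)
c2=cv2.resize(t["image"][95:265,165:325],None,fx=3.5,fy=3.5,interpolation=cv2.INTER_CUBIC)
cv2.imwrite("pics/c1.png",c1);cv2.imwrite("pics/c2.png",c2)
E
```

```text
s (array([200. , 197.5]), np.int64(42), (np.int64(198), np.int64(202), np.int64(193), np.int64(202))) (array([199.4, 220.4]), ((19.374706268310547, 39.43154525756836), (32.56559371948242, 78.36930084228516), 154.52195739746094))
t (array([187.7, 249. ]), np.int64(7), (np.int64(186), np.int64(189), np.int64(248), np.int64(250))) (array([188.2, 249.6]), ((21.159690856933594, 21.622587203979492), (26.856243133544922, 28.32223129272461), 29.661243438720703))
knob (array([371.4, 324.4,  40.5]), np.float64(0.5851303310272877))
disc (array([ 383. ,  363.1, -123.7]), np.float64(8.072554783459559)) [311.7 257.6  20. ] [372.2 327.1  20. ] knob@42 [370.2 323.5  42. ] [371.5 323.3  44. ]
kiln_port (array([682.5,  71. , 209.3]), np.float64(6.3182614177688095))
door_hinge (array([534.5, 128.6, 148.7]), np.float64(9.191970704362122))
door_pad (array([504.2, -11.1, 165.6]), np.float64(3.6816836521449408))
kiln (array([678.9,  70.6,  18.5]), np.float64(11.050433365336888))
cover (array([372. , 326.8, -14.2]), np.float64(8.394777262871186))
```

View pics/c1.png

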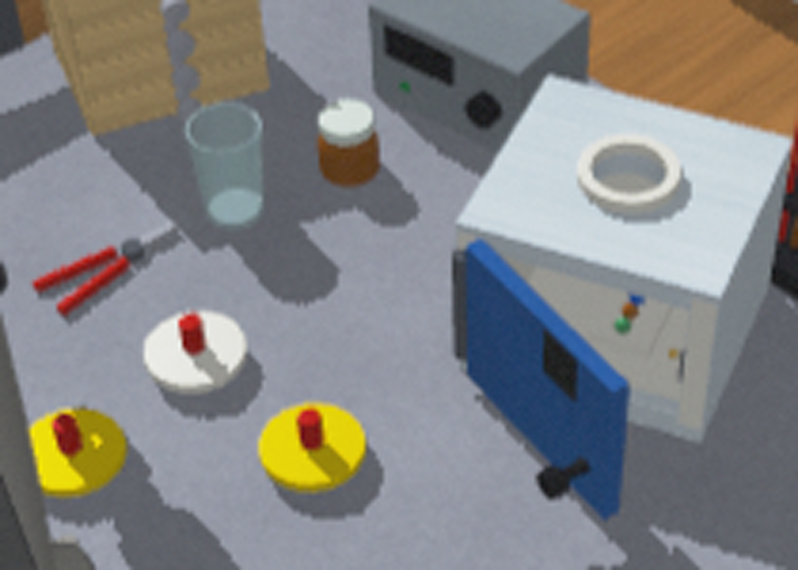

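View pics/c2.png

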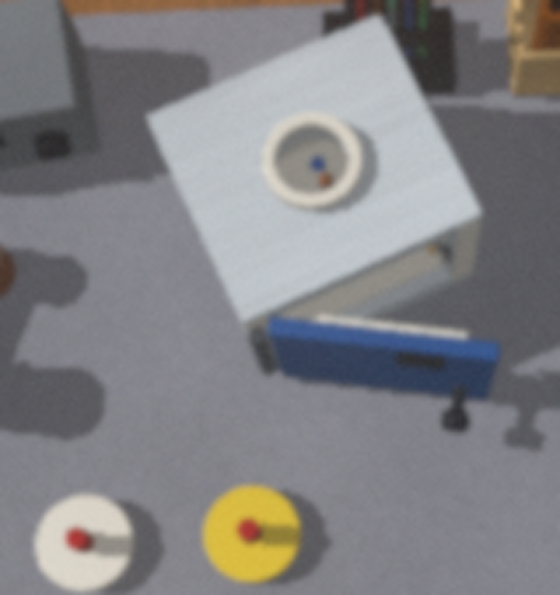

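White cover at crop (195,350)/(83,542) confirmed, yellow ones are apart. Kiln with collar, door ajar with the pad visible at c1 (560,360). Now fit the kiln's pose and door angle from corners in both views.

```bash
cat > fit.py <<'E'
from h import *
from scipy.optimize import least_squares
np.set_printoptions(precision=1,suppress=True)
s=get_image("side");t=get_image("top")
S=lambda x,y:np.array([150+(x+.5)/3.8-.5,110+(y+.5)/3.8-.5]);T=lambda x,y:np.array([165+(x+.5)/3.5-.5,95+(y+.5)/3.5-.5])
# roof corners own coords
obs=[(s,S(458,225),(-110,120,190)),(s,S(718,297),(-110,-120,190)),(s,S(552,76),(110,120,190)),(s,S(792,138),(110,-120,190)),
(t,T(243,322),(-110,120,190)),(t,T(480,212),(-110,-120,190)),(t,T(148,117),(110,120,190)),(t,T(380,15),(110,-120,190))]
def W(q,X):
    c,sn=np.cos(q[2]),np.sin(q[2]);X=np.array(X,float);return np.array([q[0]+c*X[0]-sn*X[1],q[1]+sn*X[0]+c*X[1],X[2]])
f=lambda q:np.concatenate([proj(p,W(q,X))-uv for p,uv,X in obs])
r=least_squares(f,[680,70,.4],x_scale=[10,10,.1],loss="soft_l1");q=r.x
print("kiln",q[:2],"yaw",np.degrees(q[2]));print(f(q).reshape(-1,2))
for n,p,c,rr in(("s",s,(315,156),22),("t",t,(254,141),24)):
    print(n,"port roof-center proj",proj(p,W(q,(0,0,204))))
    hsv=cv2.cvtColor(p["image"],cv2.COLOR_BGR2HSV);x,y=c;m=hsv[y-rr:y+rr,x-rr:x+rr]
    w=((m[...,0]<60)&(m[...,2]>150)|(m[...,1]<16)&(m[...,2]>205)).astype(np.uint8)
    k=max(cv2.findContours(w,cv2.RETR_EXTERNAL,cv2.CHAIN_APPROX_NONE)[0],key=cv2.contourArea)
    e=cv2.fitEllipse(cv2.convexHull(k));print("ellipse",e[0][0]+x-rr,e[0][1]+y-rr,e[1])
    print(atz(p,(e[0][0]+x-rr,e[0][1]+y-rr),202))
# pad: dark blob
for ps,pt in(((561,362),(420,360)),):
    print("pad",tri([ray(s,S(*ps)),ray(t,T(*pt))]))
print("door free top outer",tri([ray(s,S(626,390)),ray(t,T(498,357))]))
print("knob end",tri([ray(s,S(550,482)),ray(t,T(455,420))]))
E
python3 fit.py
```

```text
kiln [689.9  76.6] yaw 22.66495032592719
[[-0.6 -1.1]
 [ 0.7 -0.2]
 [-1.1 -0.7]
 [ 0.4 -0.2]
 [ 0.2  0.3]
 [ 1.   0.7]
 [-0.2 -0.2]
 [ 0.3 -0.1]]
s port roof-center proj [315.4 153.3]
ellipse 314.87278175354004 153.9180450439453 (19.607131958007812, 27.81070327758789)
[688.3  77.2 202. ]
t port roof-center proj [254.1 140.1]
ellipse 253.63748741149902 140.20482635498047 (27.51036834716797, 29.388172149658203)
[690.4  78.1 202. ]
pad (array([509.3, -12.9, 156. ]), np.float64(0.5048158118288629))
door free top outer (array([505.2, -84.1, 179.8]), np.float64(3.2617751624798017))
knob end (array([468.6, -45.6,  62.5]), np.float64(1.7288732701889225))
```

>>> drive_tool(
  steps=[5,-13,0,0,0,0,1,10,-27,0,0,0,0,1,10,-27,0,0,0,0,1,10,-27,-5,0,0,0,1,10,-27,-10,0,0,0,1,10,-27,-15,0,0,0,1,10,-27,-20,0,0,0,1,10,-27,-20,0,0,0,1,10,-27,-20,0,0,0,1,8,-22,-10,0,0,0,1,4.5,-14.5,0,0,0,0,1,0,0,0,0,0,0,1,0,0,0,0,0,0,1],
  squeeze=40,
)

```text
time: 3.52
tool_pos: [371.3, 325.4, 140.1]
ee_rot: [[-0.907, 0.42, 0.001], [0.42, 0.907, 0.002], [-0.0, 0.002, -1.0]]
ft_force: [0.2, 0.5, 0.0]
opening: 85.5
gripper_force: 0.0
```

>>> drive_tool(
  steps=[0,-1.4,-20,0,0,0,1,0,0,-25,0,0,0,1,0,0,-25,0,0,0,1,0,0,-20,0,0,0,1,0,0,-13,0,0,0,1,0,0,0,0,0,0,1,0,0,0,0,0,0,1],
)

```text
time: 4.4
tool_pos: [371.7, 323.4, 37.0]
ee_rot: [[-0.907, 0.421, 0.001], [0.421, 0.907, 0.001], [-0.0, 0.002, -1.0]]
ft_force: [-0.8, 0.6, 0.9]
opening: 85.4
gripper_force: 0.0
```

```bash
python3 - <<'E'
from h import *
s=get_image("side");print(readout.observe()["tool_pos"])
cv2.imwrite("pics/g.png",cv2.resize(s["image"][130:260,130:280],None,fx=4,fy=4,interpolation=cv2.INTER_CUBIC))
E
```

```text
[371.80404519 323.36684918  37.15509987]
```

View pics/g.png

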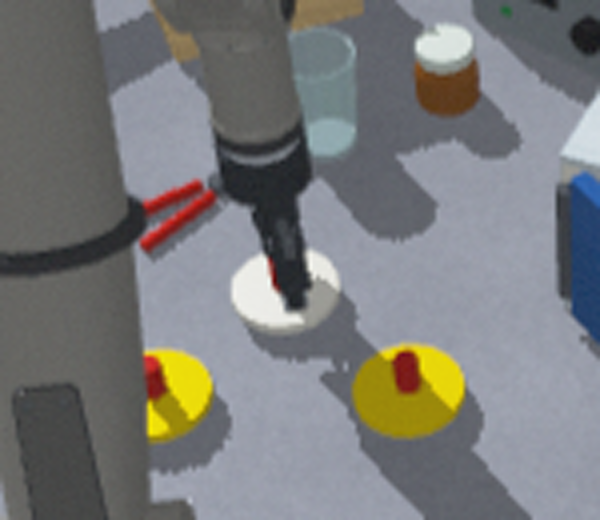

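The gripper straddles the red knob (crop (275,270)) above the white disc. I'll close on it and lift.

>>> drive_tool(
  steps=[0,0,0,0,0,0,0.5,0,0,0,0,0,0,0.3,0,0,0,0,0,0,0.2,0,0,0,0,0,0,0.1,0,0,0,0,0,0,0,0,0,0,0,0,0,0,0,0,0,0,0,0,0,0,0,0,0,0,0,0],
  squeeze=50,
)

```text
time: 5.45
tool_pos: [371.7, 323.3, 36.7]
ee_rot: [[-0.907, 0.421, 0.001], [0.421, 0.907, 0.001], [-0.0, 0.001, -1.0]]
ft_force: [1.7, 0.9, 4.8]
opening: 20.3
gripper_force: 49.0
```

>>> drive_tool(
  steps=[0,0,5,0,0,0,0,0,0,15,0,0,0,0,0,0,25,0,0,0,0,0,0,30,0,0,0,0,0,0,30,0,0,0,0,0,0,30,0,0,0,0,5,-4,30,0,0,0,0,10,-8,25,0,0,0,0,20,-15,20,0,0,0,0,25,-19,15,0,0,0,0,28,-21,10,0,0,0,0,28,-21,0,0,0,0,0,28,-21,0,0,0,0,0,28,-21,0,0,0,0,0,28,-21,0,0,0,0,0,28,-22,0,0,0,0,0,28,-22,0,0,0,0,0,25,-20,0,0,0,0,0,18,-16,0,0,0,0,0,12,-9,0,0,0,0,0],
)

```text
time: 7.95
tool_pos: [682.2, 81.0, 271.2]
ee_rot: [[-0.906, 0.423, -0.001], [0.423, 0.906, -0.001], [0.001, -0.001, -1.0]]
ft_force: [-0.0, -0.5, -3.4]
opening: 20.0
gripper_force: 49.1
```

>>> drive_tool(
  steps=[6,-6,0,0,0,0,0,0,0,0,0,0,0,0,0,0,0,0,0,0,0,0,0,0,0,0,0,0],
)

```text
time: 8.45
tool_pos: [687.8, 77.6, 271.5]
ee_rot: [[-0.908, 0.42, -0.0], [0.42, 0.908, 0.001], [0.001, 0.001, -1.0]]
ft_force: [-0.3, 0.7, -2.6]
opening: 20.8
gripper_force: 49.1
```

```bash
python3 - <<'E'
from h import *
s=get_image("side");t=get_image("top");o=readout.observe();print(o["tool_pos"],o["ft_force"],o["opening"])
a=cv2.resize(s["image"][105:225,240:380],None,fx=3.8,fy=3.8,interpolation=cv2.INTER_CUBIC)
b=cv2.resize(t["image"][95:215,205:275],None,fx=3.8,fy=3.8,interpolation=cv2.INTER_CUBIC)
cv2.imwrite("pics/h.png",np.hstack([a,b]));print(a.shape,b.shape)
E
```

```text
[687.97399939  77.28168725 271.47396125] [-0.21242705  1.15377557 -3.01339296] 20.44406503285407
(456, 532, 3) (456, 266, 3)
```

View pics/h.png

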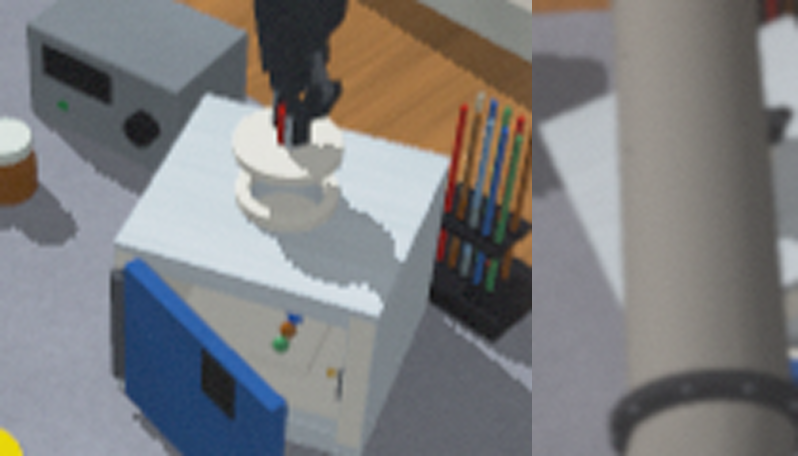

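Cover is held level over the collar (disc at crop (288,145), collar (287,200)). Checking the lateral match numerically.

```bash
python3 - <<'E'
from h import *
s=get_image("side")
im=s["image"];hsv=cv2.cvtColor(im,cv2.COLOR_BGR2HSV)
w=(hsv[...,0]<60)&(hsv[...,2]>140)&(hsv[...,1]<70)
for r in range(134,168,2):
    x=np.nonzero(w[r,290:345])[0]
    if len(x): print(r,x.min()+290,x.max()+290)
def ext(c,z,R):
    a=np.linspace(0,6.28,90);P=np.array([proj(s,np.array([c[0]+R*np.cos(i),c[1]+R*np.sin(i),z])) for i in a]);return P.min(0),P.max(0)
print("disc pred",ext((688,77.3),260,48),ext((688,77.3),248,48));print("collar pred",ext((689.5,77.2),204,46))
E
```

```text
134 308 311
136 304 326
138 303 328
140 302 337
142 302 344
144 302 329
146 302 329
148 303 328
150 304 327
152 303 327
154 302 328
156 302 328
158 303 328
160 304 327
162 305 325
164 309 322
disc pred (array([301.1009855 , 131.21885866]), array([330.52738299, 150.21409242])) (array([300.9707216, 134.0535811]), array([330.22711329, 153.05710791]))
collar pred (array([301.43014616, 144.37237421]), array([328.87421522, 162.58581187]))
```

>>> drive_tool(
  steps=[2,-0.3,0,0,0,0,0,0,0,-10,0,0,0,0,0,0,-10,0,0,0,0,0,0,-6,0,0,0,0,0,0,-3,0,0,0,0,0,0,-3,0,0,0,0,0,0,-2,0,0,0,0,0,0,0,0,0,0,0],
)

```text
time: 9.6
tool_pos: [690.3, 76.4, 237.3]
ee_rot: [[-0.907, 0.421, 0.0], [0.421, 0.907, 0.0], [0.0, 0.0, -1.0]]
ft_force: [0.3, -0.4, -2.6]
opening: 20.5
gripper_force: 49.1
```

>>> drive_tool(
  steps=[0,0.3,-2,0,0,0,0,0,0,-2,0,0,0,0,0,0,-1,0,0,0,0,0,0,-1,0,0,0,0,0,0,-0.5,0,0,0,0,0,0,0,0,0,0,0],
)

```text
time: 10.35
tool_pos: [690.3, 76.7, 230.8]
ee_rot: [[-0.907, 0.421, -0.0], [0.421, 0.907, 0.0], [0.0, 0.0, -1.0]]
ft_force: [-0.3, 0.2, -2.5]
opening: 20.4
gripper_force: 49.1
```

>>> drive_tool(
  steps=[0,0,-0.7,0,0,0,0,0,0,-0.7,0,0,0,0,0,0,-0.5,0,0,0,0,0,0,0,0,0,0,0],
)

```text
time: 10.85
tool_pos: [690.3, 76.7, 228.9]
ee_rot: [[-0.907, 0.421, 0.0], [0.421, 0.907, 0.0], [-0.0, 0.0, -1.0]]
ft_force: [-0.5, 0.3, -1.9]
opening: 20.6
gripper_force: 49.1
```

>>> drive_tool(
  steps=[0,0,-0.5,0,0,0,0,0,0,-0.5,0,0,0,0,0,0,0,0,0,0,0],
)

```text
time: 11.22
tool_pos: [690.4, 76.7, 228.8]
ee_rot: [[-0.907, 0.421, 0.001], [0.421, 0.907, 0.0], [-0.0, 0.001, -1.0]]
ft_force: [-1.8, 0.5, 3.4]
opening: 20.8
gripper_force: 49.7
```

Contact at the predicted seating height. Release and back up.

>>> drive_tool(
  steps=[0,0,0,0,0,0,0.3,0,0,0,0,0,0,0.4,0,0,0,0,0,0,0.6,0,0,0,0,0,0,0.6,0,0,10,0,0,0,0.6,0,0,20,0,0,0,0.6,0,0,30,0,0,0,0.6,-20,-10,20,0,0,0,0.6,-40,-20,0,0,0,0,0.4,-40,-20,0,0,0,8,0.2,-40,-20,0,0,0,8,0,-40,-15,0,0,0,8,0,-30,-10,0,0,0,6,0,0,0,0,0,0,0,0,0,0,0,0,0,0,0],
)

```text
time: 13.1
tool_pos: [481.1, -18.0, 308.8]
ee_rot: [[-0.996, -0.088, 0.002], [-0.088, 0.996, 0.001], [-0.002, 0.0, -1.0]]
ft_force: [0.8, 0.0, 0.4]
opening: -0.3
gripper_force: 0.0
```

```bash
python3 - <<'E'
from h import *
np.set_printoptions(precision=1,suppress=True)
s=get_image("side");t=get_image("top");o=readout.observe();print(o["tool_pos"],o["ft_force"],o["opening"])
for p in(s,t): print([(np.round(d["at"],1),d["score"]) for d in landmark_of("door_pad",p)[:2]], proj(p,np.array([509.3,-12.9,156])))
a=cv2.resize(s["image"][105:225,240:380],None,fx=3.8,fy=3.8,interpolation=cv2.INTER_CUBIC)
b=cv2.resize(t["image"][95:215,225:295],None,fx=3.8,fy=3.8,interpolation=cv2.INTER_CUBIC)
cv2.imwrite("pics/i.png",np.hstack([a,b]))
E
```

```text
[481.2 -17.8 308.2] [-0.   0.2 -0.6] 0.0544450226162374
[(array([296.4, 204.7]), 0.97)] [297.1 204.9]
[(array([288.1, 197.4]), 0.87)] [284.7 197.4]
```

View pics/i.png

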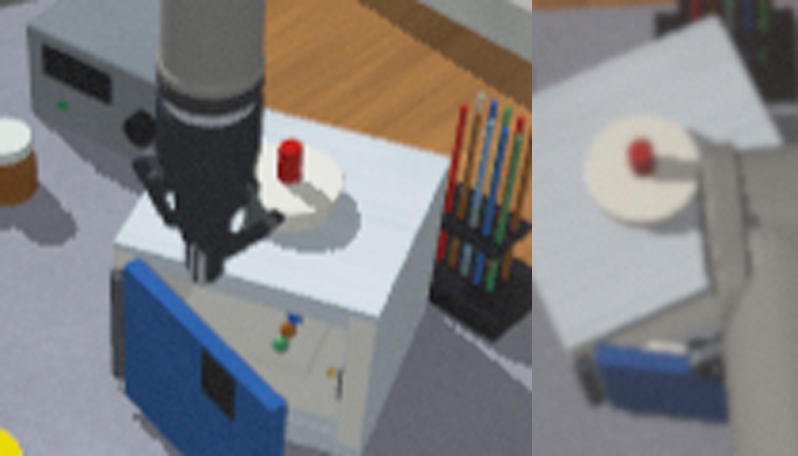

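The cover sits level in the port, knob upright (crop (290,160)). The door is unmoved with the pad at crop (217,382). Next I tilt the shut fingers 20° so the tips lead, then approach the pad.

>>> drive_tool(
  steps=[-6,4,-10,0.6,-6.6,0,0,-5,4,-20,0.6,-6.6,0,0,-5,0,-30,0.6,-6.6,0,0,0,0,-35,0,0,0,0,0,0,-30,0,0,0,0,0,0,-20,0,0,0,0,5,0,-5,0,0,0,0,5,0,0,0,0,0,0,0,0,0,0,0,0,0,0,0,0,0,0,0,0],
)

```text
time: 14.55
tool_pos: [474.9, -10.3, 158.7]
ee_rot: [[-0.936, -0.089, 0.34], [-0.083, 0.996, 0.031], [-0.341, 0.001, -0.94]]
ft_force: [-0.3, -0.1, 0.0]
opening: 0.2
gripper_force: 0.0
```

>>> drive_tool(
  steps=[8,-1,0,0,0,0,0,8,-1,0,0,0,0,0,4,0,0,0,0,0,0,3,0,0,0,0,0,0,4,-1,0,0,0,0,0,4,-1,0,0,0,0,0,4,-0.5,0,0,0,0,0,4,-0.5,0,0,0,0,0],
)

```text
time: 15.55
tool_pos: [513.3, -15.2, 157.8]
ee_rot: [[-0.937, -0.089, 0.338], [-0.084, 0.996, 0.031], [-0.34, 0.001, -0.941]]
ft_force: [-1.4, 0.8, 0.8]
opening: -0.1
gripper_force: 0.6
```

Contact made and light (about 1.5 N); continue along the arc.

>>> drive_tool(
  steps=[4,-0.3,0,0,0,0,0,4,-0.3,0,0,0,0,0,4,-0.3,0,0,0,1,0,4,0,0,0,0,1.5,0,4,0,0,0,0,1.5,0,4,0.3,0,0,0,1.5,0,4,0.4,0,0,0,1.5,0,4,0.4,0,0,0,1.5,0,4,0.6,0,0,0,1.5,0,4,0.7,0,0,0,1.5,0],
)

```text
time: 16.8
tool_pos: [553.3, -14.4, 157.8]
ee_rot: [[-0.901, -0.286, 0.325], [-0.269, 0.958, 0.098], [-0.34, 0.0, -0.941]]
ft_force: [-2.6, 0.3, 0.2]
opening: 0.1
gripper_force: 0.9
```

>>> drive_tool(
  steps=[3,0.4,0,0,0,0,1.5,0,3,0.5,0,0,0,1.5,0,3,0.7,0,0,0,1.5,0,2,0.5,0,0,0,1,0,1.5,0.4,0,0,0,0.5,0,1,0.3,0,0,0,0,0,1,0.3,0,0,0,0,0],
)

```text
schema error: expected a multiple of 7 numbers
```

>>> drive_tool(
  steps=[3,0.4,0,0,0,1.5,0,3,0.5,0,0,0,1.5,0,3,0.7,0,0,0,1.5,0,2,0.5,0,0,0,1,0,1.5,0.4,0,0,0,0.5,0,1,0.3,0,0,0,0,0,1,0.3,0,0,0,0,0],
)

```text
time: 17.68
tool_pos: [567.8, -11.2, 157.9]
ee_rot: [[-0.868, -0.384, 0.314], [-0.361, 0.923, 0.131], [-0.34, 0.0, -0.94]]
ft_force: [-0.7, -1.1, 0.1]
opening: 0.0
gripper_force: 1.0
```

>>> drive_tool(
  steps=[1,0.4,0,0,0,0,0,1,0.4,0,0,0,0,0,1,0.4,0,0,0,0,0,0,0,0,0,0,0,0],
)

```text
time: 18.18
tool_pos: [570.3, -10.1, 157.8]
ee_rot: [[-0.869, -0.384, 0.313], [-0.361, 0.923, 0.131], [-0.339, 0.001, -0.941]]
ft_force: [-3.1, -3.0, 1.3]
opening: -0.3
gripper_force: 2.3
```

>>> drive_tool(
  steps=[1,0.4,0,0,0,0,0,1,0.4,0,0,0,0,0,1,0.4,0,0,0,0,0,0,0,0,0,0,0,0],
)

```text
time: 18.68
tool_pos: [571.1, -9.8, 157.6]
ee_rot: [[-0.87, -0.384, 0.309], [-0.361, 0.923, 0.131], [-0.335, 0.003, -0.942]]
ft_force: [-13.1, -5.2, 9.9]
opening: -0.3
gripper_force: 7.0
```

>>> drive_tool(
  steps=[1,0.4,0,0,0,0,0,1,0.4,0,0,0,0,0,0,0,0,0,0,0,0],
)

```text
time: 19.05
tool_pos: [573.8, -8.7, 157.7]
ee_rot: [[-0.87, -0.384, 0.31], [-0.36, 0.924, 0.131], [-0.337, 0.002, -0.942]]
ft_force: [-7.2, -3.7, 5.1]
opening: -0.6
gripper_force: 3.9
```

Past the peak; keep pressing to the stop.

>>> drive_tool(
  steps=[1,0.4,0,0,0,0,0,1,0.4,0,0,0,0,0,0,0,0,0,0,0,0],
)

```text
time: 19.42
tool_pos: [575.4, -8.1, 157.6]
ee_rot: [[-0.87, -0.384, 0.309], [-0.361, 0.923, 0.131], [-0.336, 0.002, -0.942]]
ft_force: [-10.4, -5.1, 7.2]
opening: -0.1
gripper_force: 6.2
```

>>> drive_tool(
  steps=[1,0.4,0,0,0,0,0,1,0.4,0,0,0,0,0,0,0,0,0,0,0,0],
)

```text
time: 19.8
tool_pos: [575.6, -8.0, 157.4]
ee_rot: [[-0.871, -0.384, 0.306], [-0.36, 0.924, 0.131], [-0.333, 0.004, -0.943]]
ft_force: [-18.3, -6.0, 15.5]
opening: 0.1
gripper_force: 9.9
```

>>> drive_tool(
  steps=[1,0.4,0,0,0,0,0,1,0.4,0,0,0,0,0,0,0,0,0,0,0,0],
)

```text
time: 20.18
tool_pos: [575.8, -8.0, 157.0]
ee_rot: [[-0.873, -0.383, 0.303], [-0.36, 0.924, 0.131], [-0.33, 0.006, -0.944]]
ft_force: [-24.1, -8.1, 20.6]
opening: -0.1
gripper_force: 13.2
```

At the rigid stop. Ease off, back away, look.

>>> drive_tool(
  steps=[-2,-0.8,0,0,0,0,0,-3,-1.2,0,0,0,0,0,-5,-2,0,0,0,0,0,-15,-6,0,0,0,0,0,-30,-12,0,0,0,0,0,-30,-10,20,0,0,0,0,-15,0,20,0,0,0,0,0,20,30,0,0,0,0,0,40,30,0,0,0,0,0,50,20,0,0,0,0,0,50,0,0,0,0,0,0,50,0,0,0,0,0,0,20,0,0,0,0,0,0,0,0,0,0,0,0],
)

```text
time: 21.92
tool_pos: [481.0, 194.5, 278.0]
ee_rot: [[-0.867, -0.388, 0.313], [-0.365, 0.922, 0.133], [-0.34, 0.001, -0.94]]
ft_force: [-0.8, -0.0, -0.0]
opening: 0.1
gripper_force: 0.0
```

```bash
python3 - <<'E'
from h import *
np.set_printoptions(precision=1,suppress=True)
s=get_image("side");t=get_image("top");o=readout.observe();print(o["tool_pos"],o["ft_force"])
a,b=[landmark_of("door_pad",p) for p in(s,t)]
print([x["at"] for x in a[:1]],[x["at"] for x in b[:1]],[proj(p,np.array([585.3,-5,155])) for p in(s,t)])
if a and b: print(tri([ray(s,a[0]["at"]),ray(t,b[0]["at"])]))
a=cv2.resize(s["image"][105:225,240:350],None,fx=3.8,fy=3.8,interpolation=cv2.INTER_CUBIC)
b=cv2.resize(t["image"][95:215,215:315],None,fx=3.8,fy=3.8,interpolation=cv2.INTER_CUBIC)
cv2.imwrite("pics/j.png",np.hstack([a,b]))
E
```

```text
[481.6 191.7 277.8] [ 0.7 -0.3 -0.4]
[[310.8, 192.8]] [[282.6, 175.5]] [array([311.5, 191.7]), array([281.1, 174.9])]
(array([580.8,  -8.6, 156.6]), np.float64(2.0201132862765117))
```

View pics/j.png

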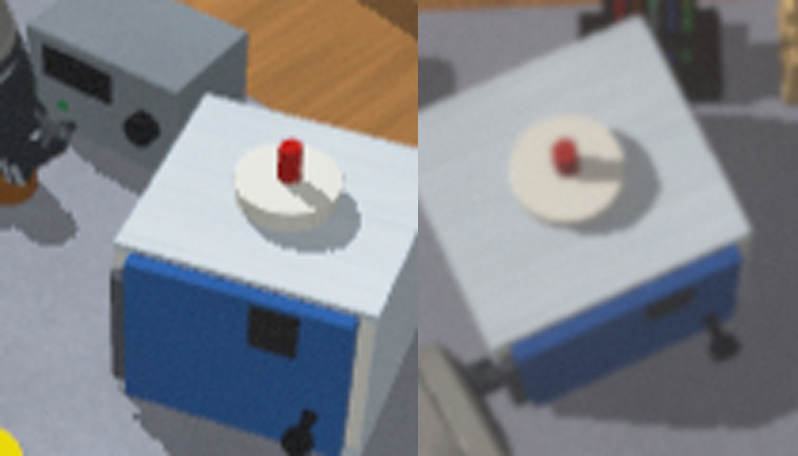

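The door is fully shut, flush and parallel to the kiln front (side crop (240,330)). The cover is seated level (290,185) and the gripper is clear. Handing in.

```bash
python3 -c "from cell import ticket;print(ticket.close_job())"
```

```text
the job is handed in; nothing more can be done
None
```

The white cover sits level in the roof port and the blue door is pressed to its stop and stayed shut after I backed off; job handed in at about 22 s of the 54 s limit, with no result reported back.

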